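# Lock the airbrush regulator with its outer ring

### The job

Lock the pressure setting of the airbrush compressor: take only the wide outer ring of the regulator on its top, press it down against its spring, turn it clockwise (seen from above) while it is held down until it comes gently up against its end stop, then let it spring back up there so that it latches. The small pressure knob standing in the middle of the ring must stay exactly as it is set, do not force the ring, and leave the things standing around where they are.

Things in the scene. Friction and masses are not known exactly. Their poses are not given: they have to be found in the camera images.
- compressor: airbrush compressor: grey box 200 x 150 mm, top at 94 mm, fixed to the table; low carrying bar (top 123 mm high) 75 mm towards its +x, an airbrush in a holder along its -y side. Origin on the table under the box's middle; front (gauge, switch) towards its -x, z up. The regulator's vertical axis lies 30 mm towards -x from the origin; nothing near the ring is as high as its skirt
- ring_centre (a point): outer (lock) ring of the regulator, ribbed aluminium: a barrel 56 mm in diameter, 26 mm high, on a flat skirt 80 mm in diameter, 5 mm thick. This point is on the axis half-way up the barrel, 134 mm above the table when the ring is up; skirt's upper face 13 mm below it, ring's top 13 mm above it. Grip the barrel from above in any direction, fingertips on or just above the skirt
- ring_press (a joint): how far the ring is pressed down (m), 0 = up. The spring gives about 5 N at 0, 7.5 N at 4 mm; from 4 mm down the ring is free to turn, at 6 to 7 mm it meets its floor. Between its two ends it stays about 4 mm down if let go; it springs fully up only at the open end (start) and in the lock recess at the end stop. Over 22 N on the floor, beyond the spring, is forcing it
- ring_turn (a joint): angle of the ring (rad), grows clockwise seen from above; about 0 at the open end, where it starts. Friction about 0.06 N m. The end stop (springy: gives under 0.1 rad) lies somewhere from 0.9 to 1.45 rad, different each time and hidden: it is felt by the torque rising. The lock recess reaches from the stop back 0.06 rad. Over about 0.5 N m against the stop is forcing it
- ring: the same outer ring; its origin lies on the axis at the middle of its underside, 18 mm below ring_centre; z up
- knob (a joint): angle of the inner pressure knob (rad), clockwise seen from above; set anywhere, easily turned by a touch; must stay as it is
- knob_mark (a point): outer end of the white line on top of the inner pressure knob, 14 mm from the axis. The knob is plain black, 32 mm in diameter, 16 mm high, on the ring's axis: underside 2 mm above the ring's top (when up), top 165 mm above the table; it does not go down with the ring
- brush_cup: loose clear plastic cup with brushes in it, 84 mm across, brushes up to about 175 mm; origin under its middle. Leave alone
- paint_bottle: loose white paint bottle, 52 mm across, 130 mm high; origin under its middle. Leave alone
- medium_jar: loose small glass jar with a steel lid, 60 mm across, 60 mm high; origin under its middle. Leave alone

How it is judged:
By the outcome, as a careful person would: the job done as asked, in the order asked, and still so for the second after the job is handed in, with the robot touching nothing.
It also fails if it takes over 72 s, if anything falls off the work surface, if the arm or the gripper's body presses on something with over 40 N, if the wrist force passes 120 N, or if a joint passes its speed limit or range.

### The arm

A 6-joint arm with a two-finger parallel gripper is mounted at the origin on the work surface. World frame = base frame: x ahead of the robot, y to its left, z up, the work surface at z = 0. Lengths are in m, angles in rad, forces in N, time in s.
With the tool pointing down it reaches from about 0.3 to 0.875 m from the base axis. Payload 6.4 kg.
Tool frame: the origin (TCP) lies at the very end of the fingers, on their centre line; the grasp point (between the pads) lies ctrl.grip_point_offset behind it (ctrl.grip_point_offset is the distance from the TCP to the grasp point, in m); z points along the fingers, x is the direction in which the jaws open and shut, and the axes are right-handed (so a half turn about z gives the same grasp; the last joint's range is limited). The gripper opens to 85 mm and grips with 20 to 120 N. Pads are 22 mm wide; open, the fingers measure 114 mm over their backs; the gripper's body (76 mm by 85 mm) begins 54 mm behind the grasp point. The pads swing forward as they close: fully open they stand 13 mm farther back than shut.
Start: joints at [-0.206, 0.181, 1.607, -0, 1.354, -0.206], TCP at [0.575, 0, 0.196] pointing down, gripper open.
Joint ranges: [-2.99, 2.99], [-0.89, 2.07], [0.3, 2.58], [-1.14, 4.28], [0, 2.63], [-3.12, 3.12]. Speed limits (rad/s): [2.57, 2.57, 3.01, 3.14, 3.14, 3.14].

### API

Orientations are given as a unit quaternion [w, x, y, z].
In Python, from bench import get_obs, viewer, workorder, ctrl gives the robot as it stands. The module is installed in compiled form; this text tells all that it offers.
- The arm moves only by the tool move_arm, never from a script. Its argument "increments" is a list of rows, each an object of numbers: "tx", "ty", "tz": the shift along the tool's x, y, z in m; "turn": the turn about the tool's z in degrees. A call has 1 to 20 rows; each row is the pose to reach, as a shift and turn from the pose commanded when the call began, along the tool's axes at that moment; what a row does not reach only later rows make up. A row lasts 1/12 s, in which the tool goes at most 41.7 mm and 7.16 degrees, less where a joint would pass 70% of its speed; a pose out of reach is approached as far as the arm can. A call with a gripper value outside its range is refused whole. "gripper" is the opening, from 0 (shut) to 1 (fully open), set as the call begins (left out, the last holds). The fingers move at their own pace and stop on an object; the grip force is fixed at half the most. Time passes only in rows, so rows that repeat a pose let the fingers close. It gives the time, the measured TCP pose, the force and the opening at its end, in the units of the state.
- get_obs(): the state, without advancing time (a new reading comes with each control period).
- viewer.camera(name): name is "scene" or "side" or "wrist"; returns (picture, depth): 420x560x3 uint8, red, green, blue; 420x560 float32, m along the optical axis (not along the pixel's ray), 0 where there is no reading.
- viewer.get_calibration(name): a dict with "intrinsics" (3x3 intrinsics, pixels), "origin" and "attitude" of the camera in the world. Camera axes: x right, y up, looking along -z (the intrinsics and any distortion apply to the point x, -y, -z); pixel columns grow to the right and rows downward; lengths in m; the calibration is good to about 2 mm. A picture is of the moment at which its call begins: read the wrist's pose just before it. get_calibration takes no time and is no camera call; for the wrist camera it gives the pose at the moment of the call.
- workorder.hand_in(): hands the job in, once; it reports no verdict.
The state is a dict: "time_s": time; "q": joint angles; "dq": joint speeds; "joint_efforts": joint torques, N m; "eef_pos": TCP position; "eef_rot": TCP orientation; "wrist_force": force on the tool from outside, world axes, zero at the start; "torque": the same for the moment, N m; "opening": opening from 0.0 (shut) to 1.0 (fully open).
Only numpy, scipy, OpenCV 4.12 (cv2) and the standard library are available. Lean on these libraries where they do the work, as an engineer would, in place of code of your own. Each camera call takes 0.05 s, during which the arm holds its last target.

## Working session

There is one attempt and no reset: what is moved stays moved. The work goes in short steps, Python scripts to look and compute and a tool call to move; the robot and the scene stay as the last step left them, time stands still between calls to the robot, and variables do not carry over. Pictures are saved under pics/ and viewed, and the job is handed in when it is done.

Besides the shell and the picture viewer there is one more tool, called after "Emit:" as name([rows], argument=value, ...), one row to a line, values as JSON. move_arm: Moves the arm, as the interface text tells. Its arguments: {"type":"object","properties":{"increments":{"type":"array"},"gripper":{"type":"number"}},"required":["increments"]}

```bash
mkdir -p pics; cat > h.py <<'E'
import numpy as np, cv2
from bench import get_obs, viewer, workorder, ctrl
def shot(n,f):
    p,d=viewer.camera(n); cv2.imwrite('pics/'+f,p[:,:,::-1]); np.save('pics/'+f+'.npy',d); return p,d
E
python3 - <<'E'
from h import *
o=get_obs(); print(o, ctrl.grip_point_offset)
for n in ['scene','side','wrist']:
    print(n,viewer.get_calibration(n)); shot(n,n+'1.png')
E
```

```text
{'time_s': 0.0, 'q': array([-2.06303426e-01,  1.81539162e-01,  1.60797797e+00, -1.34964560e-05,
        1.35378853e+00, -2.06334141e-01]), 'dq': array([ 8.75727392e-05,  1.33150663e-03, -6.49069487e-04,  8.07445124e-04,
       -5.47085704e-04, -4.25057660e-05]), 'joint_efforts': array([ 3.41415571e-04, -4.44869328e+01, -3.51340663e+01, -2.51131587e-04,
        9.11703974e-03,  3.43231875e-05]), 'eef_pos': array([5.74405604e-01, 1.35157818e-04, 1.94799771e-01]), 'eef_rot': array([-1.69012459e-04,  9.99999633e-01,  1.68159782e-05, -8.39686851e-04]), 'wrist_force': array([ 0.34242456, -0.30045132,  0.03688644]), 'torque': array([-0.05566627, -0.01922711,  0.03641213]), 'opening': 1.0015453599156687} 0.0187
scene {'intrinsics': array([[526.48985669,   0.        , 278.00581426],
       [  0.        , 526.48985669, 208.31653334],
       [  0.        ,   0.        ,   1.        ]]), 'origin': array([ 1.16592349, -0.40579005,  0.86000844]), 'attitude': array([0.84056568, 0.34241971, 0.14872448, 0.39252911])}
side {'intrinsics': array([[437.60100056,   0.        , 273.77790419],
       [  0.        , 437.60100056, 209.52722701],
       [  0.        ,   0.        ,   1.        ]]), 'origin': array([0.39564295, 0.86556655, 0.76770541]), 'attitude': array([-0.12461238, -0.06632367,  0.43086007,  0.89130944])}
wrist {'intrinsics': array([[320.05664989,   0.        , 281.24311558],
       [  0.        , 320.05664989, 205.17228931],
       [  0.        ,   0.        ,   1.        ]]), 'origin': array([0.5751883 , 0.07043933, 0.37302498]), 'attitude': array([ 9.90202781e-01, -1.39634861e-01,  7.46800266e-04,  8.86881497e-06])}
```

View pics/scene1.png

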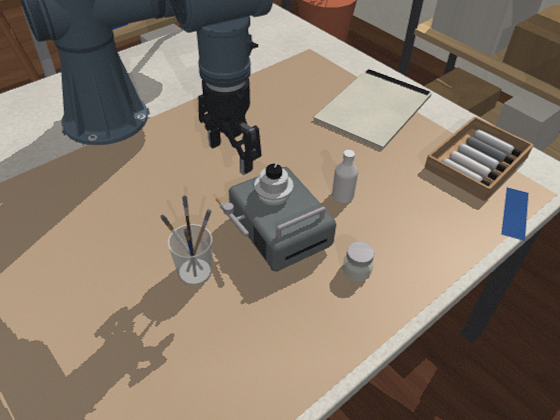

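View pics/side1.png

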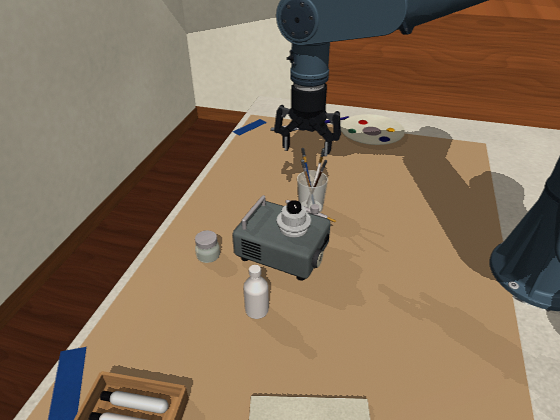

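View pics/wrist1.png

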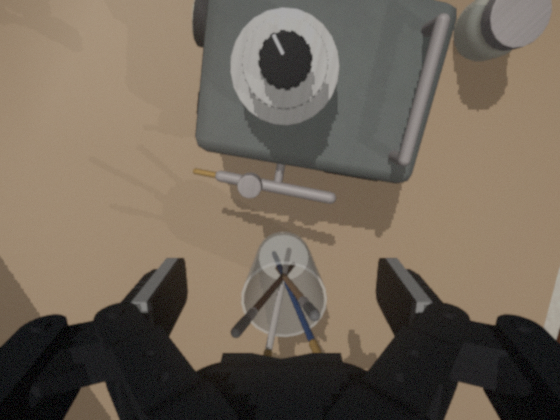

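```bash
cat >> h.py <<'E'
from scipy.spatial.transform import Rotation as R
def cast(c,u,v,z):
    K=c['intrinsics'];q=c['attitude'];r=R.from_quat([q[1],q[2],q[3],q[0]])
    d=r.apply([(u-K[0,2])/K[0,0],-(v-K[1,2])/K[1,1],-1]); o=c['origin']
    return o+d*(z-o[2])/d[2]
def cloud(c,d):
    K=c['intrinsics'];q=c['attitude'];r=R.from_quat([q[1],q[2],q[3],q[0]])
    v,u=np.mgrid[:420,:560]
    P=np.stack([(u-K[0,2])/K[0,0]*d,-(v-K[1,2])/K[1,1]*d,-d],-1)
    return (r.apply(P.reshape(-1,3))+c['origin']).reshape(420,560,3)
def circ(P):
    A=np.c_[2*P,np.ones(len(P))]; s=np.linalg.lstsq(A,(P**2).sum(1),rcond=None)[0]
    return s[:2],np.sqrt(s[2]+s[0]**2+s[1]**2)
E
cat > m.py <<'E'
from h import *
import sys
def meas(name,f,x,y):
    c=viewer.get_calibration(name); p,d=shot(name,f); P=cloud(c,d)
    near=(np.hypot(P[...,0]-x,P[...,1]-y)<.05)&(d>0)
    for nm,lo,hi in [('knobtop',.160,.170),('ringtop',.142,.151),('skirt',.115,.126)]:
        m=near&(P[...,2]>lo)&(P[...,2]<hi)
        if m.sum()<20: continue
        Q=P[m]; cc,r=cv2.minEnclosingCircle(Q[:,:2].astype(np.float32)*1000)
        h=cv2.convexHull(Q[:,:2].astype(np.float32)*1000)[:,0]; c2,r2=circ(h)
        print(name,nm,m.sum(),'z',np.median(Q[:,2]).round(4),'minenc',np.round(cc,1),round(r,1),'fit',c2.round(1),r2.round(1))
    # knob: dark
    K=near&(P[...,2]>.155)
    mk=(p.max(-1)<60)&near
    return c,p,d,P
if __name__=='__main__':
    c=viewer.get_calibration('wrist'); g=cast(c,285,58,.165); print(g, cast(c,278,37,.165))
    for n in ['wrist','scene','side']: meas(n,n+'2.png',g[0],g[1])
E
python3 m.py
```

```text
[0.57722344 0.10204946 0.165     ] [0.57307402 0.11339524 0.165     ]
wrist knobtop 2439 z 0.1649 minenc [577.3 101.5] 16.7 fit [577.2 101.5] 16.5
wrist ringtop 3808 z 0.147 minenc [577.2 101.6] 28.7 fit [577.3 101.5] 28.5
wrist skirt 3637 z 0.121 minenc [577.3 101.4] 39.9 fit [577.3 101.4] 39.6
scene knobtop 151 z 0.1635 minenc [577.7  99.9] 17.8 fit [578.2 101.1] 16.3
scene ringtop 271 z 0.1455 minenc [578.3 101.3] 29.5 fit [577.5 101.6] 28.5
scene skirt 389 z 0.1199 minenc [578.3 101.1] 40.4 fit [578.3 101.3] 39.5
side knobtop 118 z 0.1647 minenc [577.8 105.1] 16.9 fit [577.3 104.9] 15.9
side ringtop 208 z 0.1467 minenc [577.5 106.3] 29.4 fit [577.4 105.1] 28.0
side skirt 281 z 0.1208 minenc [578.  104.8] 40.2 fit [577.9 104.8] 39.6
```

Emit:
move_arm([
  {"ty": -0.015},
  {"ty": -0.04},
  {"ty": -0.07, "tx": 0.001},
  {"ty": -0.09, "tx": 0.002},
  {"ty": -0.1015, "tx": 0.003},
  {"ty": -0.1015, "tx": 0.003},
  {"ty": -0.1015, "tx": 0.003},
  {"ty": -0.1015, "tx": 0.003},
], gripper=1)

```text
validation failed for argument at $.in...
```

```bash
python3 - <<'E'
from m import *
meas('wrist','w3.png',.5773,.1016); o=get_obs(); print(o['eef_pos'],o['q'],o['wrist_force'],o['torque'])
E
```

```text
wrist knobtop 2428 z 0.1649 minenc [577.2 101.5] 16.7 fit [577.2 101.4] 16.5
wrist ringtop 3790 z 0.147 minenc [577.3 101.5] 28.7 fit [577.2 101.5] 28.5
wrist skirt 3648 z 0.121 minenc [577.1 101.4] 39.8 fit [577.2 101.3] 39.7
[5.74875973e-01 3.98281739e-05 1.95455034e-01] [-2.06303273e-01  1.81026883e-01  1.60721852e+00 -4.95286025e-06
  1.35378234e+00 -2.06314914e-01] [ 0.32872484 -0.23145437 -0.48891991] [-0.04090594 -0.04443546  0.07131596]
```

View pics/w3.png

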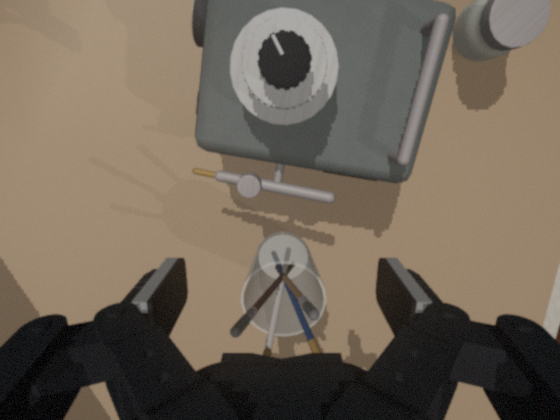

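The picture shows the arm hasn't moved: ring is still at (285,65), because the call was refused. I'll try again with all four fields in each row.

Emit:
move_arm([
  {"tx": 0.0, "ty": -0.015, "tz": 0.0, "turn": 0.0},
  {"tx": 0.0, "ty": -0.04, "tz": 0.0, "turn": 0.0},
  {"tx": 0.001, "ty": -0.07, "tz": 0.0, "turn": 0.0},
  {"tx": 0.002, "ty": -0.09, "tz": 0.0, "turn": 0.0},
  {"tx": 0.0025, "ty": -0.1015, "tz": 0.0, "turn": 0.0},
  {"tx": 0.0025, "ty": -0.1015, "tz": 0.0, "turn": 0.0},
  {"tx": 0.0025, "ty": -0.1015, "tz": 0.0, "turn": 0.0},
], gripper=1.0)

```text
time_s: 0.93
eef_pos: [0.5775, 0.1014, 0.1956]
eef_rot: [0.0, 1.0, 0.001, -0.0]
wrist_force: [-0.2, 0.4, 0.2]
opening: 1.0
```

```bash
python3 - <<'E'
from m import *
meas('wrist','w4.png',.5773,.1016); o=get_obs(); print(o['eef_pos'],o['q'],o['wrist_force'],o['torque'])
E
```

```text
wrist knobtop 1656 z 0.1648 minenc [577.1 101.5] 16.8 fit [577.3 101.6] 16.6
wrist ringtop 2569 z 0.1469 minenc [577.2 101.5] 28.8 fit [577.3 101.5] 28.6
wrist skirt 2522 z 0.121 minenc [577.3 101.4] 40.0 fit [577.3 101.5] 39.7
[0.5775356  0.10077815 0.19559807] [-2.91588744e-02  2.05866510e-01  1.57776388e+00 -6.54490145e-04
  1.35811350e+00 -2.91419057e-02] [ 0.00366026 -0.33172588  0.48259312] [-0.02274632 -0.00403148 -0.01950235]
```

View pics/w4.png

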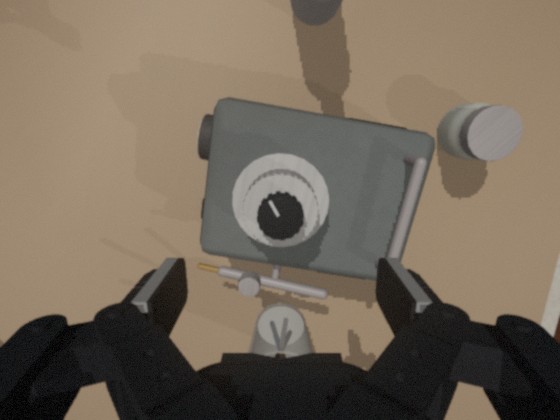

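Emit:
move_arm([
  {"tx": 0.0, "ty": -0.0005, "tz": 0.01, "turn": 0.0},
  {"tx": 0.0, "ty": -0.0005, "tz": 0.025, "turn": 0.0},
  {"tx": 0.0, "ty": -0.0005, "tz": 0.04, "turn": 0.0},
  {"tx": 0.0, "ty": -0.0005, "tz": 0.055, "turn": 0.0},
  {"tx": 0.0, "ty": -0.0005, "tz": 0.065, "turn": 0.0},
  {"tx": 0.0, "ty": -0.0005, "tz": 0.072, "turn": 0.0},
  {"tx": 0.0, "ty": -0.0005, "tz": 0.0755, "turn": 0.0},
  {"tx": 0.0, "ty": -0.0005, "tz": 0.0755, "turn": 0.0},
  {"tx": 0.0, "ty": -0.0005, "tz": 0.0755, "turn": 0.0},
], gripper=1.0)

```text
time_s: 1.73
eef_pos: [0.5779, 0.1018, 0.1206]
eef_rot: [0.0, 1.0, -0.0, 0.0]
wrist_force: [-0.7, 0.6, 0.7]
opening: 1.004
```

```bash
python3 - <<'E'
from h import *
o=get_obs(); print(o['eef_pos'],o['q'],o['wrist_force'],o['torque'])
a,_=shot('wrist','w5.png');b,_=shot('scene','s5.png')
cv2.imwrite('pics/c5.png',np.hstack([a[:, 80:480],cv2.resize(b[130:290,170:350],None,fx=2.2,fy=2.625)])[:,:,::-1])
E
```

```text
[0.5779133  0.10179464 0.1205971 ] [-2.77609929e-02  2.82209812e-01  1.64395064e+00 -9.62356901e-06
  1.21478374e+00 -2.75001361e-02] [-0.65775104  0.57070875  0.6693615 ] [-0.00600553  0.00625595 -0.03030909]
```

View pics/c5.png

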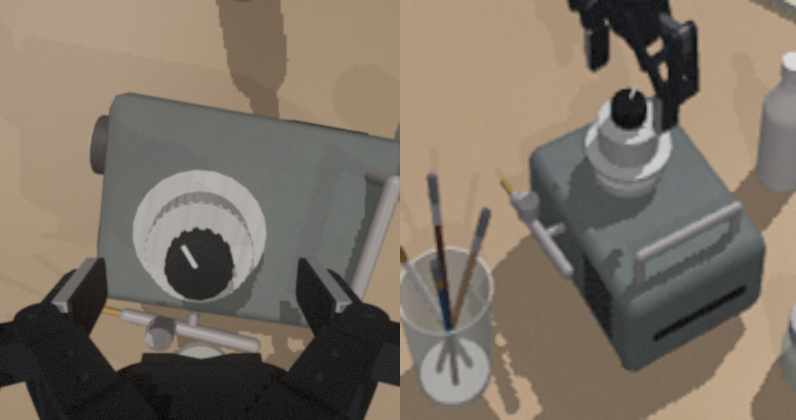

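```bash
python3 - <<'E'
from h import *
def proj(c,X):
    q=c['attitude'];r=R.from_quat([q[1],q[2],q[3],q[0]]);p=r.inv().apply(np.array(X)-c['origin']);K=c['intrinsics']
    return (K[0,0]*p[0]/-p[2]+K[0,2],K[1,1]*-p[1]/-p[2]+K[1,2])
for n,f in [('wrist','w5.png'),('scene','s5.png')]:
    c=viewer.get_calibration(n); im=cv2.imread('pics/'+f); P=cloud(c,np.load('pics/'+f+'.npy'))
    for X in [(.5775,.1015,.134),(.5775-.0425,.1015,.134),(.5775+.0425,.1015,.134)]:
        u=proj(c,X); print(n,np.round(u)); cv2.circle(im,(int(u[0]),int(u[1])),2,(0,0,255),-1)
    # finger points from depth: near z .13-.155, |dx|>0.035
    for s in (-1,1):
        m=(s*(P[...,0]-.5775)>.036)&(s*(P[...,0]-.5775)<.065)&(abs(P[...,1]-.1015)<.04)&(P[...,2]>.128)&(P[...,2]<.2)
        if m.sum(): Q=P[m]; print(n,s,m.sum(),'min',Q.min(0).round(4),'max',Q.max(0).round(4)); low=Q[Q[:,2]<Q[:,2].min()+.012]; print('   low',low.min(0).round(4),low.max(0).round(4))
    cv2.imwrite('pics/p_'+f,cv2.resize(im[130:290,170:350] if n=='scene' else im,None,fx=1.4 if n=='wrist' else 3,fy=1.4 if n=='wrist' else 3))
E
```

```text
wrist [279. 245.]
wrist [203. 245.]
wrist [355. 245.]
wrist -1 2180 min [0.5219 0.0903 0.1692] max [0.5366 0.1138 0.2   ]
   low [0.5224 0.0906 0.1692] [0.5366 0.1136 0.1812]
wrist 1 2151 min [0.6207 0.0904 0.1695] max [0.6353 0.1139 0.2   ]
   low [0.6208 0.0906 0.1695] [0.6348 0.1136 0.1815]
scene [274. 180.]
scene [261. 169.]
scene [288. 191.]
scene -1 136 min [0.5186 0.0903 0.1691] max [0.538  0.1147 0.1996]
   low [0.5268 0.0911 0.1691] [0.5378 0.1133 0.181 ]
scene 1 115 min [0.6197 0.0906 0.1697] max [0.6378 0.11   0.1998]
   low [0.6197 0.091  0.1697] [0.6341 0.1081 0.1816]
```

View pics/p_s5.png

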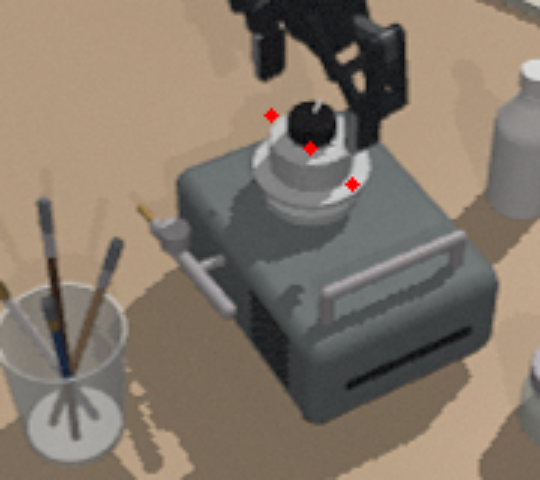

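View pics/p_w5.png

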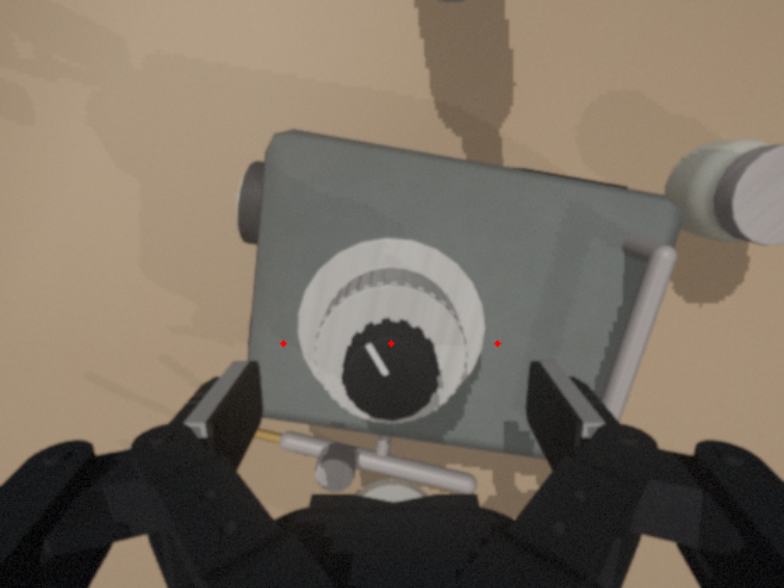

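Both depth images put the open fingertips at z≈0.169, about knob-top height. That is well above what the reported TCP of 0.1206 implies. I'll part-close here, clear of the knob, and measure the tips before going further down.

Emit:
move_arm([
  {"tx": -0.0003, "ty": 0.0, "tz": 0.0, "turn": 0.0},
  {"tx": -0.0003, "ty": 0.0, "tz": 0.0, "turn": 0.0},
  {"tx": -0.0003, "ty": 0.0, "tz": 0.0, "turn": 0.0},
  {"tx": -0.0003, "ty": 0.0, "tz": 0.0, "turn": 0.0},
  {"tx": -0.0003, "ty": 0.0, "tz": 0.0, "turn": 0.0},
  {"tx": -0.0003, "ty": 0.0, "tz": 0.0, "turn": 0.0},
], gripper=0.78)

```text
time_s: 2.33
eef_pos: [0.5772, 0.102, 0.1202]
eef_rot: [-0.0, 1.0, 0.0, 0.0]
wrist_force: [-0.3, -0.6, 0.7]
opening: 0.783
```

```bash
cat > tips.py <<'E'
from h import *
import sys
t=sys.argv[1]
o=get_obs(); print(o['time_s'],o['eef_pos'],o['opening'],o['wrist_force'],o['torque'])
for n in ('wrist','scene','side'):
    c=viewer.get_calibration(n); p,d=shot(n,n[0]+t+'.png'); P=cloud(c,d)
    for s in (-1,1):
        sx=s*(P[...,0]-.5775)
        m=(sx>.029)&(sx<.07)&(abs(P[...,1]-.1015)<.0125)&(P[...,2]>.127)&(P[...,2]<.24)&(p.max(-1)<110)
        if m.sum():
            Q=P[m];zm=np.sort(Q[:,2])[min(3,len(Q)-1)];low=Q[Q[:,2]<zm+.012]
            print(n,s,m.sum(),'zmin',zm.round(4),'x',np.sort(low[:,0])[[2,-3]].round(4),'y',np.sort(low[:,1])[[2,-3]].round(4))
b=cv2.imread('pics/s'+t+'.png')[130:290,170:350]; e=cv2.imread('pics/d.png') if 0 else cv2.imread('pics/s'+t+'.png')
w=cv2.imread('pics/w'+t+'.png')[100:400,80:480]
cv2.imwrite('pics/c'+t+'.png',np.hstack([w,cv2.resize(b,(400,300))]))
E
sed -i "s/n\[0\]+t/{'wrist':'w','scene':'s','side':'d'}[n]+t/" tips.py; python3 tips.py 6
```

```text
2.3333 [0.57722709 0.1020414  0.12021772] 0.7832631588006697 [-0.25733927 -0.595477    0.73167376] [-0.00607586 -0.0070937  -0.0322897 ]
wrist -1 11087 zmin 0.1625 x [0.5315 0.5448] y [0.0912 0.1134]
wrist 1 11168 zmin 0.1627 x [0.6108 0.6241] y [0.0911 0.1135]
scene -1 340 zmin 0.1638 x [0.539  0.5452] y [0.0914 0.1121]
scene 1 390 zmin 0.1631 x [0.612  0.6231] y [0.0922 0.1065]
side -1 164 zmin 0.1699 x [0.532  0.5388] y [0.1081 0.1113]
side 1 155 zmin 0.1655 x [0.6115 0.6219] y [0.0944 0.1117]
```

View pics/c6.png

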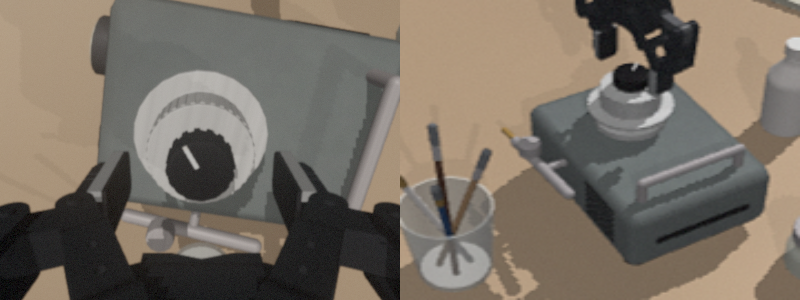

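Part-closed, the gap is 66 mm and the tips are at z≈0.163, centred on the ring to within 1 mm. Knob at crop (200,165), pads on either side at (110,185) and (300,190). I'll go down 20 mm and check again.

Emit:
move_arm([
  {"tx": 0.0, "ty": 0.0005, "tz": 0.005, "turn": 0.0},
  {"tx": 0.0, "ty": 0.0005, "tz": 0.01, "turn": 0.0},
  {"tx": 0.0, "ty": 0.0005, "tz": 0.015, "turn": 0.0},
  {"tx": 0.0, "ty": 0.0005, "tz": 0.02, "turn": 0.0},
  {"tx": 0.0, "ty": 0.0005, "tz": 0.02, "turn": 0.0},
  {"tx": 0.0, "ty": 0.0005, "tz": 0.02, "turn": 0.0},
], gripper=0.78)

```text
time_s: 2.98
eef_pos: [0.5767, 0.1015, 0.0994]
eef_rot: [-0.0, 1.0, -0.0, -0.001]
wrist_force: [-0.3, 0.2, -0.6]
opening: 0.779
```

```bash
python3 tips.py 7; python3 - <<'E'
from h import *
c=viewer.get_calibration('wrist');P=cloud(c,np.load('pics/w7.png.npy'))
m=(abs(P[...,0]-.5775)<.03)&(P[...,2]>.168)&(P[...,2]<.35);Q=P[m]
for y in np.arange(.03,.13,.01):
    q=Q[(Q[:,1]>y)&(Q[:,1]<y+.01)]
    if len(q): print(round(y,2),len(q),q[:,2].min().round(4))
E
```

```text
2.9833 [0.57670416 0.10152338 0.09944393] 0.7787213517529851 [-0.28237215  0.18022647 -0.55883476] [ 0.02223527  0.04271197 -0.01035062]
wrist -1 14178 zmin 0.1424 x [0.5311 0.5444] y [0.0906 0.1128]
wrist 1 14111 zmin 0.1419 x [0.6103 0.6239] y [0.0906 0.1127]
scene -1 387 zmin 0.1428 x [0.533  0.5446] y [0.0913 0.1103]
scene 1 514 zmin 0.1448 x [0.6105 0.6229] y [0.0906 0.1046]
side -1 243 zmin 0.1497 x [0.5317 0.544 ] y [0.1073 0.1131]
side 1 208 zmin 0.1439 x [0.6119 0.6218] y [0.0949 0.1126]
0.1 1 0.2247
0.11 15462 0.1681
0.12 4161 0.2238
```

View pics/c7.png

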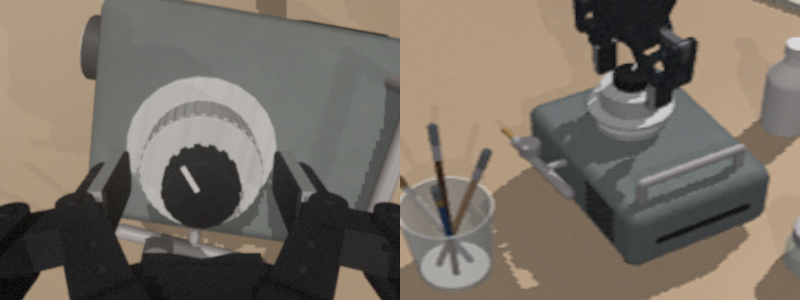

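```bash
python3 - <<'E'
from h import *
c=viewer.get_calibration('wrist');P=cloud(c,np.load('pics/w7.png.npy'))
for r in (.018,.022,.026,.03):
    for lo in (.167,.172,.18,.19,.2,.21,.22):
        m=(np.hypot(P[...,0]-.5773,P[...,1]-.1015)<r)&(P[...,2]>lo)&(P[...,2]<.3); print(r,lo,m.sum(),end=' | ')
    print()
m=(abs(P[...,0]-.5775)<.03)&(P[...,2]>.167)&(P[...,2]<.3)
v,u=np.nonzero(m); print(u.min(),u.max(),v.min(),v.max())
E
```

```text
0.018 0.167 7284 | 0.018 0.172 7167 | 0.018 0.18 7167 | 0.018 0.19 7167 | 0.018 0.2 7167 | 0.018 0.21 6839 | 0.018 0.22 3486 | 
0.022 0.167 8069 | 0.022 0.172 7952 | 0.022 0.18 7952 | 0.022 0.19 7952 | 0.022 0.2 7952 | 0.022 0.21 7608 | 0.022 0.22 3918 | 
0.026 0.167 12111 | 0.026 0.172 11994 | 0.026 0.18 11994 | 0.026 0.19 11994 | 0.026 0.2 11994 | 0.026 0.21 11650 | 0.026 0.22 7643 | 
0.03 0.167 16773 | 0.03 0.172 16656 | 0.03 0.18 16656 | 0.03 0.19 16656 | 0.03 0.2 16656 | 0.03 0.21 16148 | 0.03 0.22 10953 | 
0 559 0 419
```

Body underside is ≥0.20 over the axis, so it will still clear the knob. I'll go down the rest of the way, then close.

Emit:
move_arm([
  {"tx": 0.0, "ty": 0.0, "tz": 0.005, "turn": 0.0},
  {"tx": 0.0, "ty": 0.0, "tz": 0.01, "turn": 0.0},
  {"tx": 0.0, "ty": 0.0, "tz": 0.014, "turn": 0.0},
  {"tx": 0.0, "ty": 0.0, "tz": 0.0155, "turn": 0.0},
  {"tx": 0.0, "ty": 0.0, "tz": 0.0155, "turn": 0.0},
  {"tx": 0.0, "ty": 0.0, "tz": 0.0155, "turn": 0.0},
], gripper=0.78)

```text
time_s: 3.63
eef_pos: [0.5771, 0.1015, 0.0844]
eef_rot: [-0.0, 1.0, -0.0, -0.0]
wrist_force: [1.0, -0.8, -0.2]
opening: 0.782
```

```bash
python3 tips.py 8
```

```text
3.6333 [0.5770691  0.10151968 0.08444046] 0.7822567108004731 [ 0.99196102 -0.8266245  -0.18850108] [ 0.0060667   0.01810421 -0.03215491]
wrist -1 14173 zmin 0.1274 x [0.5314 0.5447] y [0.0908 0.1129]
wrist 1 14002 zmin 0.1273 x [0.6106 0.6238] y [0.0904 0.1127]
scene -1 360 zmin 0.1341 x [0.5312 0.5449] y [0.0907 0.1077]
scene 1 675 zmin 0.1319 x [0.6104 0.6244] y [0.0907 0.1062]
side -1 329 zmin 0.1341 x [0.5327 0.5435] y [0.1045 0.1132]
side 1 299 zmin 0.1304 x [0.6118 0.6224] y [0.0945 0.1131]
```

View pics/c8.png

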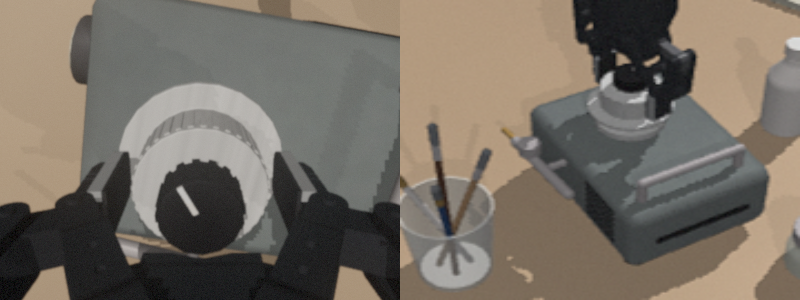

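Pads flank the barrel just above the skirt; the knob mark is at crop (187,200). Closing.

Emit:
move_arm([
  {"tx": 0.0, "ty": 0.0, "tz": 0.0, "turn": 0.0},
  {"tx": 0.0, "ty": 0.0, "tz": 0.0, "turn": 0.0},
  {"tx": 0.0, "ty": 0.0, "tz": 0.0, "turn": 0.0},
  {"tx": 0.0, "ty": 0.0, "tz": 0.0, "turn": 0.0},
  {"tx": 0.0, "ty": 0.0, "tz": 0.0, "turn": 0.0},
  {"tx": 0.0, "ty": 0.0, "tz": 0.0, "turn": 0.0},
  {"tx": 0.0, "ty": 0.0, "tz": 0.0, "turn": 0.0},
  {"tx": 0.0, "ty": 0.0, "tz": 0.0, "turn": 0.0},
], gripper=0.5)

```text
time_s: 4.45
eef_pos: [0.5767, 0.1015, 0.0849]
eef_rot: [0.0, 1.0, 0.0, -0.0]
wrist_force: [-5.1, -0.9, 4.0]
opening: 0.634
```

```bash
python3 tips.py 9;  python3 -c "
from m import *
meas('wrist','w9b.png',.5773,.1016)"
```

```text
4.45 [0.57669225 0.10152326 0.08491056] 0.6335847849390314 [-5.07690996 -0.913782    3.97602972] [-0.05789336  0.66095984 -0.02353226]
wrist -1 13209 zmin 0.1312 x [0.5367 0.5484] y [0.1079 0.1125]
wrist 1 13058 zmin 0.132 x [0.6066 0.6181] y [0.1079 0.1125]
scene -1 285 zmin 0.137 x [0.5361 0.5475] y [0.0921 0.097 ]
scene 1 567 zmin 0.1304 x [0.6075 0.6177] y [0.0902 0.1047]
side -1 289 zmin 0.1335 x [0.5373 0.5443] y [0.1001 0.1135]
side 1 255 zmin 0.1332 x [0.612 0.617] y [0.1075 0.1116]
wrist knobtop 7342 z 0.1648 minenc [577.4 108.4] 49.4 fit [577.4 120.7] 40.1
wrist ringtop 7751 z 0.1459 minenc [577.2 107.9] 40.9 fit [576.8 101.6] 32.8
wrist skirt 5155 z 0.12 minenc [577.4 104.4] 39.7 fit [577.2 101.8] 39.6
```

View pics/c9.png

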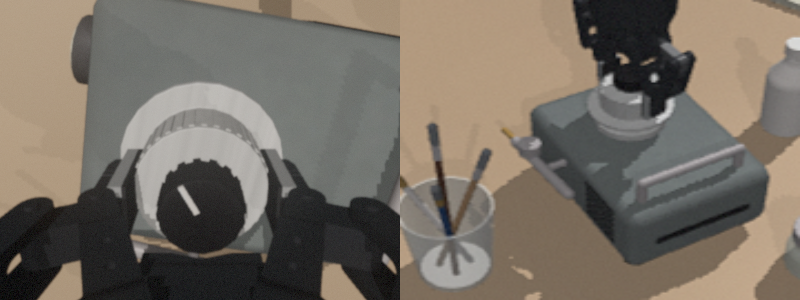

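Gripped; opening 0.634, and closing took the ring about 1 mm down (fz 4 N). Now pressing gently.

Emit:
move_arm([
  {"tx": -0.0003, "ty": 0.0, "tz": 0.001, "turn": 0.0},
  {"tx": -0.0005, "ty": 0.0, "tz": 0.002, "turn": 0.0},
  {"tx": -0.0005, "ty": 0.0, "tz": 0.003, "turn": 0.0},
  {"tx": -0.0005, "ty": 0.0, "tz": 0.004, "turn": 0.0},
  {"tx": -0.0005, "ty": 0.0, "tz": 0.004, "turn": 0.0},
  {"tx": -0.0005, "ty": 0.0, "tz": 0.004, "turn": 0.0},
], gripper=0.5)

```text
time_s: 5.15
eef_pos: [0.5768, 0.1015, 0.0813]
eef_rot: [0.0, 1.0, 0.0, 0.0]
wrist_force: [-4.4, -0.2, 6.1]
opening: 0.634
```

```bash
cat > st.py <<'E'
from h import *
import sys
o=get_obs(); print(o['time_s'],o['eef_pos'].round(5),o['opening'],o['wrist_force'].round(2),o['torque'].round(3),o['q'].round(3))
c=viewer.get_calibration('wrist'); p,d=shot('wrist','st%s.png'%sys.argv[1]); P=cloud(c,d)
L=np.hypot(P[...,0]-.5773,P[...,1]-.1015)
m=(L>.032)&(L<.038)&(P[...,2]>.108)&(P[...,2]<.125)&(p.min(-1)>120); print('skirt z',np.median(P[...,2][m]).round(4),m.sum())
# knob mark: bright pixels on knob top
k=(L<.0155)&(abs(P[...,2]-.165)<.004)&(p.min(-1)>110)
Q=P[k][:,:2]-[.5773,.1015]
if len(Q): 
    f=Q[np.argsort(-np.hypot(*Q.T))[:max(3,len(Q)//4)]].mean(0); print('mark',len(Q),'angle deg',np.degrees(np.arctan2(f[1],f[0])).round(1),'mean',np.degrees(np.arctan2(*Q.mean(0)[::-1])).round(1))
E
python3 st.py a
```

```text
5.15 [0.57675 0.10152 0.08127] 0.634185057494004 [-4.35 -0.22  6.07] [-0.113  0.69  -0.027] [-0.028  0.329  1.672 -0.     1.14  -0.028]
skirt z 0.1163 2514
mark 238 angle deg 119.0 mean 119.4
```

Emit:
move_arm([
  {"tx": -0.0004, "ty": 0.0, "tz": 0.0006, "turn": 0.0},
  {"tx": -0.0004, "ty": 0.0, "tz": 0.0006, "turn": 0.0},
  {"tx": -0.0004, "ty": 0.0, "tz": 0.0006, "turn": 2.0},
  {"tx": -0.0004, "ty": 0.0, "tz": 0.0006, "turn": 5.0},
  {"tx": -0.0004, "ty": 0.0, "tz": 0.0006, "turn": 8.0},
  {"tx": -0.0004, "ty": 0.0, "tz": 0.0006, "turn": 10.0},
  {"tx": -0.0004, "ty": 0.0, "tz": 0.0006, "turn": 10.0},
], gripper=0.5)

```text
time_s: 5.78
eef_pos: [0.5768, 0.1015, 0.0809]
eef_rot: [0.0, 0.996, -0.088, 0.001]
wrist_force: [-4.4, -0.1, 7.0]
opening: 0.635
```

```bash
python3 st.py b; python3 - <<'E'
from h import *
# knob baseline from w8 (arm same place as present apart from z)
o=get_obs()
c=viewer.get_calibration('wrist'); print(c['origin'])
E
```

```text
5.7833 [0.57676 0.10149 0.08093] 0.6352272349164941 [-4.44 -0.08  7.05] [-0.045  0.577 -0.059] [-0.028  0.329  1.673 -0.     1.139  0.148]
skirt z 0.116 2527
mark 238 angle deg 118.8 mean 119.3
[0.58927522 0.17081284 0.25906499]
```

View pics/stb.png

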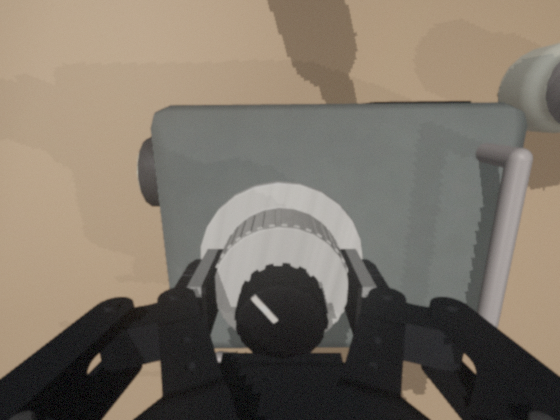

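Knob mark (263,308) hasn't moved in the world (119°) while the tool has turned 10°, and torque is low. Carrying on.

Emit:
move_arm([
  {"tx": 0.0, "ty": 0.0, "tz": 0.0, "turn": 3.0},
  {"tx": 0.0, "ty": 0.0, "tz": 0.0, "turn": 7.0},
  {"tx": 0.0, "ty": 0.0, "tz": 0.0, "turn": 11.0},
  {"tx": 0.0, "ty": 0.0, "tz": 0.0, "turn": 15.0},
  {"tx": 0.0, "ty": 0.0, "tz": 0.0, "turn": 19.0},
  {"tx": 0.0, "ty": 0.0, "tz": 0.0, "turn": 23.0},
  {"tx": 0.0, "ty": 0.0, "tz": 0.0, "turn": 27.0},
  {"tx": 0.0, "ty": 0.0, "tz": 0.0, "turn": 31.0},
  {"tx": 0.0, "ty": 0.0, "tz": 0.0, "turn": 34.0},
  {"tx": 0.0, "ty": 0.0, "tz": 0.0, "turn": 36.0},
  {"tx": 0.0, "ty": 0.0, "tz": 0.0, "turn": 36.0},
], gripper=0.5)

```text
time_s: 6.75
eef_pos: [0.5767, 0.1015, 0.0809]
eef_rot: [-0.0, 0.92, -0.392, 0.0]
wrist_force: [-3.6, 0.1, 6.9]
opening: 0.637
```

```bash
python3 st.py c
```

```text
6.75 [0.57671 0.10152 0.08091] 0.6367489610213388 [-3.63  0.14  6.94] [-0.134  0.592 -0.085] [-0.028  0.329  1.673 -0.     1.139  0.776]
skirt z 0.116 2519
mark 178 angle deg 119.1 mean 118.9
```

View pics/stc.png

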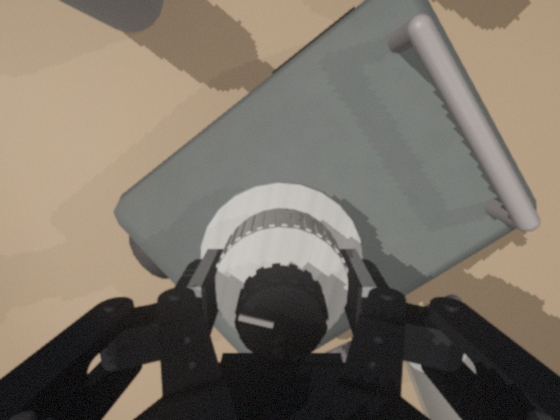

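Ring ribs keep their place relative to the pads, so the ring turns with the tool; knob mark still at 119°. From 46° on I'll go in small felt steps.

Emit:
move_arm([
  {"tx": 0.0, "ty": 0.0, "tz": 0.0, "turn": 2.0},
  {"tx": 0.0, "ty": 0.0, "tz": 0.0, "turn": 4.0},
  {"tx": 0.0, "ty": 0.0, "tz": 0.0, "turn": 4.0},
  {"tx": 0.0, "ty": 0.0, "tz": 0.0, "turn": 4.0},
], gripper=0.5)

```text
time_s: 7.13
eef_pos: [0.5767, 0.1015, 0.0809]
eef_rot: [-0.0, 0.906, -0.423, 0.0]
wrist_force: [-4.6, -0.9, 6.7]
opening: 0.636
```

```bash
cat > t.py <<'E'
from bench import get_obs
import numpy as np
o=get_obs(); r=o['eef_rot']; print(o['time_s'],'F',o['wrist_force'].round(2),'T',o['torque'].round(3),'yaw',(2*np.degrees(np.arctan2(-r[2],r[1]))).round(2),'z',o['eef_pos'].round(4),'j6',o['joint_efforts'][5].round(3))
E
python3 t.py
```

```text
7.1333 F [-4.57 -0.86  6.65] T [-0.124  0.581 -0.025] yaw 50.01 z [0.5767 0.1015 0.0809] j6 0.011
```

Emit:
move_arm([
  {"tx": 0.0, "ty": 0.0, "tz": 0.0, "turn": 2.0},
  {"tx": 0.0, "ty": 0.0, "tz": 0.0, "turn": 3.0},
  {"tx": 0.0, "ty": 0.0, "tz": 0.0, "turn": 3.0},
], gripper=0.5)

```text
time_s: 7.38
eef_pos: [0.5767, 0.1015, 0.0809]
eef_rot: [-0.0, 0.895, -0.447, 0.0]
wrist_force: [-4.6, -0.1, 7.0]
opening: 0.636
```

```bash
python3 t.py
```

```text
7.3833 F [-4.57 -0.13  6.96] T [-0.169  0.58  -0.068] yaw 53.05 z [0.5767 0.1015 0.0809] j6 0.185
```

Emit:
move_arm([
  {"tx": 0.0, "ty": 0.0, "tz": 0.0, "turn": 1.0},
  {"tx": 0.0, "ty": 0.0, "tz": 0.0, "turn": 2.0},
  {"tx": 0.0, "ty": 0.0, "tz": 0.0, "turn": 2.0},
], gripper=0.5)

```text
time_s: 7.63
eef_pos: [0.5767, 0.1015, 0.0809]
eef_rot: [-0.0, 0.887, -0.462, 0.0]
wrist_force: [-4.0, -1.1, 7.2]
opening: 0.64
```

```bash
python3 t.py
```

```text
7.6333 F [-4.   -1.11  7.17] T [-0.174  0.605 -0.074] yaw 55.05 z [0.5767 0.1015 0.0809] j6 0.152
```

Emit:
move_arm([
  {"tx": 0.0, "ty": 0.0, "tz": 0.0, "turn": 1.5},
  {"tx": 0.0, "ty": 0.0, "tz": 0.0, "turn": 3.0},
  {"tx": 0.0, "ty": 0.0, "tz": 0.0, "turn": 3.0},
], gripper=0.5)

```text
time_s: 7.88
eef_pos: [0.5767, 0.1015, 0.0809]
eef_rot: [-0.0, 0.874, -0.485, 0.0]
wrist_force: [-4.9, 0.0, 6.7]
opening: 0.635
```

```bash
python3 t.py
```

```text
7.8833 F [-4.91  0.01  6.7 ] T [-0.131  0.644 -0.061] yaw 58.07 z [0.5767 0.1015 0.0809] j6 0.264
```

Emit:
move_arm([
  {"tx": 0.0, "ty": 0.0, "tz": 0.0, "turn": 1.5},
  {"tx": 0.0, "ty": 0.0, "tz": 0.0, "turn": 2.5},
  {"tx": 0.0, "ty": 0.0, "tz": 0.0, "turn": 2.5},
  {"tx": 0.0, "ty": 0.0, "tz": 0.0, "turn": 2.5},
], gripper=0.5)

```text
time_s: 8.22
eef_pos: [0.5766, 0.1015, 0.0809]
eef_rot: [-0.0, 0.864, -0.504, 0.0]
wrist_force: [-5.2, 0.1, 6.4]
opening: 0.637
```

```bash
python3 t.py
```

```text
8.2167 F [-5.22  0.11  6.38] T [-0.158  0.584  0.083] yaw 60.49 z [0.5766 0.1015 0.0809] j6 0.102
```

Emit:
move_arm([
  {"tx": 0.0, "ty": 0.0, "tz": 0.0, "turn": 1.5},
  {"tx": 0.0, "ty": 0.0, "tz": 0.0, "turn": 2.5},
  {"tx": 0.0, "ty": 0.0, "tz": 0.0, "turn": 2.5},
  {"tx": 0.0, "ty": 0.0, "tz": 0.0, "turn": 2.5},
], gripper=0.5)

```text
time_s: 8.55
eef_pos: [0.5766, 0.1014, 0.0809]
eef_rot: [0.0, 0.853, -0.522, 0.0]
wrist_force: [-4.8, -1.1, 7.6]
opening: 0.637
```

```bash
cat >> t.py <<'E'
from bench import viewer
L=[]
for i in range(4):
    viewer.camera('wrist'); o=get_obs(); L.append((o['torque'][2],o['joint_efforts'][5]))
print(np.round(L,3).T)
E
python3 t.py
```

```text
8.55 F [-4.76 -1.11  7.57] T [-0.283  0.585  0.219] yaw 62.95 z [0.5766 0.1014 0.0809] j6 0.325
[[0.296 0.242 0.29  0.206]
 [0.298 0.292 0.291 0.291]]
```

Torque about z has risen from about −0.06 to a steady +0.25 N m (wrist joint effort 0.29), so this is the stop, contact at about 60° (1.04 rad). I'll ease off 1° and let the ring rise while still held.

Emit:
move_arm([
  {"tx": 0.0, "ty": 0.0, "tz": 0.0, "turn": -0.5},
  {"tx": 0.0, "ty": 0.0, "tz": 0.0, "turn": -1.0},
  {"tx": 0.0, "ty": 0.0, "tz": -0.001, "turn": -1.0},
  {"tx": 0.0, "ty": 0.0, "tz": -0.002, "turn": -1.0},
  {"tx": 0.0, "ty": 0.0, "tz": -0.003, "turn": -1.0},
  {"tx": 0.0, "ty": 0.0, "tz": -0.004, "turn": -1.0},
  {"tx": 0.0, "ty": 0.0, "tz": -0.004, "turn": -1.0},
  {"tx": 0.0, "ty": 0.0, "tz": -0.004, "turn": -1.0},
], gripper=0.5)

```text
time_s: 9.42
eef_pos: [0.5766, 0.1015, 0.0845]
eef_rot: [-0.0, 0.857, -0.515, 0.0]
wrist_force: [-2.1, -0.4, 4.5]
opening: 0.637
```

```bash
python3 t.py; python3 st.py d
```

```text
9.4167 F [-2.13 -0.4   4.49] T [-0.251  0.256  0.307] yaw 61.99 z [0.5766 0.1015 0.0845] j6 0.319
[[0.343 0.337 0.245 0.281]
 [0.32  0.319 0.32  0.32 ]]
9.6167 [0.57657 0.10143 0.08444] 0.6335187979699034 [-2.66 -0.76  4.56] [-0.254  0.247  0.281] [-0.028  0.324  1.671 -0.     1.146  1.054]
skirt z 0.1196 2509
mark 199 angle deg 118.7 mean 118.4
```

Emit:
move_arm([
  {"tx": 0.0, "ty": 0.0, "tz": 0.0, "turn": -0.5},
  {"tx": 0.0, "ty": 0.0, "tz": 0.0, "turn": -1.0},
  {"tx": 0.0, "ty": 0.0, "tz": -0.0005, "turn": -1.0},
  {"tx": 0.0, "ty": 0.0, "tz": -0.001, "turn": -1.0},
  {"tx": 0.0, "ty": 0.0, "tz": -0.001, "turn": -1.0},
], gripper=0.5)

```text
time_s: 10.08
eef_pos: [0.5766, 0.1015, 0.0852]
eef_rot: [-0.0, 0.862, -0.508, 0.0]
wrist_force: [-1.5, 0.1, 3.6]
opening: 0.633
```

```bash
python3 t.py; python3 st.py e
```

```text
10.0833 F [-1.48  0.11  3.65] T [-0.281  0.025  0.252] yaw 61.02 z [0.5766 0.1015 0.0852] j6 0.216
[[0.191 0.199 0.198 0.226]
 [0.206 0.197 0.19  0.184]]
10.2833 [0.57659 0.10147 0.08529] 0.6374249454228683 [-0.98 -0.35  4.46] [-0.284 -0.001  0.226] [-0.028  0.323  1.67  -0.     1.147  1.036]
skirt z 0.1204 2498
mark 175 angle deg 118.3 mean 118.6
```

Torque falls about 0.1 N m per degree, so it is the springy stop, with contact near 59°. The ring is almost fully up. Opening.

Emit:
move_arm([
  {"tx": 0.0, "ty": 0.0, "tz": 0.0, "turn": 0.0},
  {"tx": 0.0, "ty": 0.0, "tz": 0.0, "turn": 0.0},
  {"tx": 0.0, "ty": 0.0, "tz": 0.0, "turn": 0.0},
  {"tx": 0.0, "ty": 0.0, "tz": 0.0, "turn": 0.0},
  {"tx": 0.0, "ty": 0.0, "tz": 0.0, "turn": 0.0},
  {"tx": 0.0, "ty": 0.0, "tz": 0.0, "turn": 0.0},
], gripper=0.8)

```text
time_s: 10.83
eef_pos: [0.5762, 0.1016, 0.0849]
eef_rot: [0.0, 0.862, -0.508, -0.0]
wrist_force: [-0.1, 0.2, -0.8]
opening: 0.794
```

```bash
python3 t.py; python3 st.py f
```

```text
10.8333 F [-0.11  0.15 -0.8 ] T [ 0.038 -0.06   0.01 ] yaw 61.0 z [0.5762 0.1016 0.0849] j6 0.001
[[-0.004 -0.039 -0.095  0.038]
 [ 0.001  0.001  0.     0.   ]]
11.0333 [0.57629 0.10152 0.08507] 0.7969495510318232 [-0.13 -0.21 -0.38] [0.005 0.033 0.038] [-0.028  0.323  1.671  0.     1.147  1.036]
skirt z 0.121 3011
mark 178 angle deg 118.5 mean 118.7
```

View pics/stf.png

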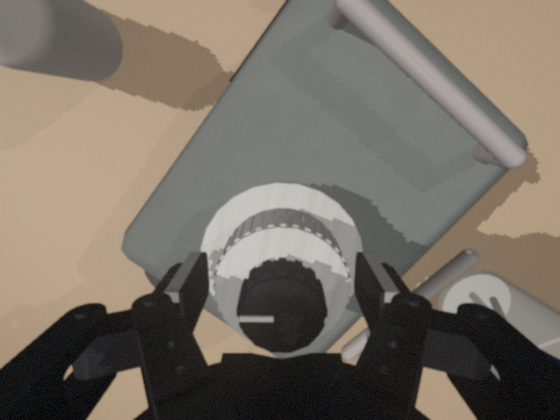

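Ring fully up (skirt 0.1210), fingers clear on both sides, mark at (255,320) unchanged. Moving straight up.

Emit:
move_arm([
  {"tx": 0.0, "ty": 0.0, "tz": -0.005, "turn": 0.0},
  {"tx": 0.0, "ty": 0.0, "tz": -0.015, "turn": 0.0},
  {"tx": 0.0, "ty": 0.0, "tz": -0.03, "turn": 0.0},
  {"tx": 0.0, "ty": 0.0, "tz": -0.05, "turn": 0.0},
  {"tx": 0.0, "ty": 0.0, "tz": -0.07, "turn": 0.0},
  {"tx": 0.0, "ty": 0.0, "tz": -0.09, "turn": 0.0},
  {"tx": 0.0, "ty": 0.0, "tz": -0.105, "turn": 0.0},
  {"tx": 0.0, "ty": 0.0, "tz": -0.11, "turn": 0.0},
  {"tx": 0.0, "ty": 0.0, "tz": -0.11, "turn": -6.0},
  {"tx": 0.0, "ty": 0.0, "tz": -0.11, "turn": -13.0},
  {"tx": 0.0, "ty": 0.0, "tz": -0.11, "turn": -20.0},
  {"tx": 0.0, "ty": 0.0, "tz": -0.11, "turn": -27.0},
  {"tx": 0.0, "ty": 0.0, "tz": -0.11, "turn": -34.0},
  {"tx": 0.0, "ty": 0.0, "tz": -0.11, "turn": -41.0},
  {"tx": 0.0, "ty": 0.0, "tz": -0.11, "turn": -48.0},
  {"tx": 0.0, "ty": 0.0, "tz": -0.11, "turn": -55.0},
  {"tx": 0.0, "ty": 0.0, "tz": -0.11, "turn": -61.0},
  {"tx": 0.0, "ty": 0.0, "tz": -0.11, "turn": -61.0},
  {"tx": 0.0, "ty": 0.0, "tz": -0.11, "turn": -61.0},
], gripper=0.8)

```text
time_s: 12.67
eef_pos: [0.5761, 0.1015, 0.195]
eef_rot: [-0.0, 1.0, -0.002, -0.0]
wrist_force: [-0.4, 0.0, -0.8]
opening: 0.797
```

```bash
python3 st.py g; python3 -c "
from m import *
meas('wrist','wg.png',.5773,.1016)
a=cv2.imread('pics/w4.png');b=cv2.imread('pics/wg.png')
cv2.imwrite('pics/cmp.png',cv2.resize(np.hstack([a[:350,180:480],b[:350,180:480]]),None,fx=1.3,fy=1.3))
shot('scene','sg.png')"
```

```text
12.6667 [0.57612 0.10153 0.19496] 0.796972536597665 [-0.39  0.03 -0.8 ] [-0.059  0.076 -0.003] [-0.028  0.204  1.582  0.     1.357 -0.025]
skirt z 0.121 1354
mark 65 angle deg 118.8 mean 119.5
wrist knobtop 1657 z 0.1648 minenc [577.2 101.5] 16.9 fit [577.2 101.6] 16.5
wrist ringtop 2592 z 0.1469 minenc [577.1 101.5] 28.9 fit [577.3 101.5] 28.5
wrist skirt 2536 z 0.121 minenc [577.4 101.6] 39.9 fit [577.3 101.6] 39.7
```

View pics/cmp.png

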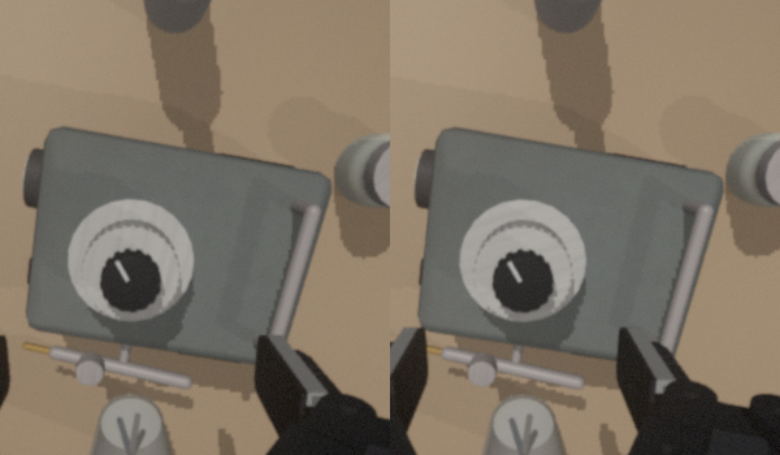

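View pics/sg.png

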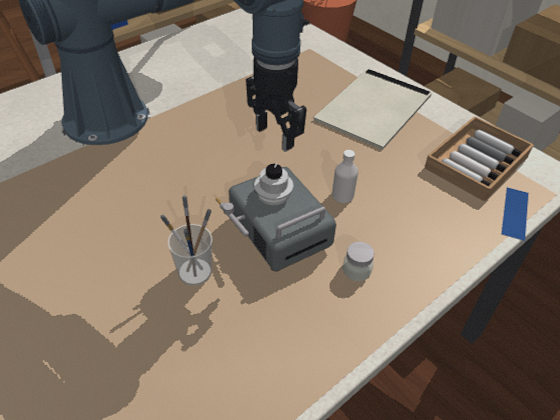

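Same view before and after: mark at (122,272) and (514,272) in the two halves, the same spot, and cup, bottle and jar are where they were. Handing in.

```bash
python3 -c "
from bench import workorder,get_obs
print(workorder.hand_in()); print(get_obs()['time_s'])"
```

```text
the job is handed in; nothing more can be done
None
the job is handed in; nothing more can be done
```

The lock ring is turned to its end stop and sprung fully back up there, and by all my checks it is latched. I gripped only the ring barrel and pressed it about 5 mm down (about 7 N). Then I turned it clockwise until the torque rose, with contact near 59° (about 1.03 rad) and a measured torque of at most about 0.34 N m. I eased off 2°, let the ring rise, opened the gripper and moved straight up. The job was handed in at about 13 s.

**Last checks:**
- **Ring:** the skirt is back at 0.121 m, its height when up. The torque fell about 0.1 N m per degree as I eased off, which fits the springy stop and not the grip slipping.
- **Knob:** its mark stayed within about 1° (118.3–119.5°, within measuring noise) from just after gripping to the end. Its position also looks the same in the pictures from before gripping and after.
- **Surroundings:** cup, bottle and jar look unmoved in the pictures.

**What disagreed or failed:**
- **Fingertip height:** the cameras showed the fingertips about 40 mm above the reported TCP, far more than the swing of the fingers explains. I set the grip height from the camera depth instead.
- **Ring position:** the side camera put the ring about 3.5 mm off in y from the other two. I used the wrist camera's value.
- **Refused move:** the first move call was refused because its rows left out fields. Nothing moved.

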